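# Load the bench sander with a thin blank and select its slow speed

### The job

In the rack, find the thin blank with the round end, slide it out along its channel until its square end sticks out well over the open edge, and pick it up there. Lay it gently and flat on the disc sander's table, its long side against (or within a few millimetres of) the fence and square to the disc, round end pointing at the disc with roughly a finger's width of space but not touching it; then push the key with one rib (the one nearest the robot) fully down so that the key that was down pops up. Do not let the blank fall, and leave the other blanks and everything else where they are.

Things in the scene. Friction and masses are not known exactly. Their poses are not given: they have to be found in the camera images.
- blank_round: The blank to be sanded: thin flat plain wood strip 150 x 46 x 6 mm, about 50 g, one end square, the other a half circle. Origin on its underside at mid length and width; x along it towards the round end, z up. It starts flat in any one of the rack's three channels, square end 5 to 20 mm inside the open edge, round end to the closed back.
- blank_round_tip (a point): Underside of that blank at the very tip of its round end (75 mm along x from its origin). At the start 55 mm or more of the channel is free behind it.
- blank_round_square (a point): Underside of that blank at the middle of its square end (-75 mm along x from its origin).
- rack: Fixed raised wooden rack, 202 (x) x 240 (y) mm. Origin on the bench under its centre. Three channels run along its y axis, centred at x = -64, 0 and +64 mm; each 54 mm wide, floor 70 mm above the bench, walls between them 8 mm high. They are closed at the +y end by a wall (inner face at y = +110 mm, top 90 mm above the bench).
- rack_edge (a point): Middle of the rack's open edge (rack y = -120 mm) at the height of the channel floor: here the floor ends in a free edge above the bench. The board under the floor is 15 mm thick.
- sander: Fixed bench disc sander. Origin on the bench under the centre of its work table; axes as the robot's, turned by its yaw. Table 190 (x) x 220 (y) mm, top 130 mm above the bench. The upright sanding disc (guard 216 mm diameter, axis at table height) crosses the table's +x side, its face at x = +105 mm; motor behind it. On the -y side a control box, 100 mm high, y = -120 to -190 mm.
- fence (a point): Fence of the sander: a dark bar 70 long, 16 wide, 20 mm high, with a 12 mm high knob on top, fixed on the table from sander x = +10 to +80 mm. This point is the middle of its working face's lower edge (sander x = +45, y = +45, z = 130 mm); the face looks to sander -y.
- key_one (a joint): Rectangular grey push key, top 30 (x) x 40 (y) mm, 12 mm proud of the control box when up, with one raised rib (nearest the robot) on top; travel 8 mm straight down: 0 up, 0.008 fully down. The three keys are interlocked: pushing one down lifts the one that was down. Each stays where it is left; about 3 N moves it.
- key_one_top (a point): Centre of the top of the key with one rib; moves with the key.
- key_two (a joint): Rectangular grey push key, top 30 (x) x 40 (y) mm, 12 mm proud of the control box when up, with two raised ribs (middle) on top; travel 8 mm straight down: 0 up, 0.008 fully down. The three keys are interlocked: pushing one down lifts the one that was down. Each stays where it is left; about 3 N moves it.
- key_three (a joint): Rectangular grey push key, top 30 (x) x 40 (y) mm, 12 mm proud of the control box when up, with three raised ribs (farthest from the robot) on top; travel 8 mm straight down: 0 up, 0.008 fully down. The three keys are interlocked: pushing one down lifts the one that was down. Each stays where it is left; about 3 N moves it. It is the one that is down at the start.
- blank_plain: A bystander: the blank whose both ends are square, otherwise like blank_round (150 x 46 x 6 mm), lying in another channel. Leave alone.
- blank_point: A bystander: the blank with a pointed end, otherwise like blank_round (150 x 46 x 6 mm), lying in another channel. Leave alone.
- cork_block: Cork sanding block 100 x 50 x 32 mm lying on the sander's table beside the work place (its centre about 75 mm to the -y side of the table's centre). Origin under its centre. Leave alone.
- filler_knife: Flat filler knife with handle, 200 mm long, under 30 mm high, lying on the bench between rack and sander. Leave alone.
- filler_jar: Jar 72 mm diameter, 100 mm tall, standing on the bench towards its back. Origin under its centre. Leave alone.
- varnish_can: Can 84 mm diameter, 130 mm tall, standing behind the rack. Origin under its centre. Leave alone.
- mug: White mug, 76 mm diameter, 90 mm tall, between robot and rack. Origin under its centre. Leave alone.
- hammer: Hammer 260 mm long lying near the robot in front of the sander. Leave alone.
- offcut: Loose timber offcut 190 x 60 x 30 mm on the far left of the rack. Origin under its centre. Leave alone.
- plane: Steel hand plane 200 x 55 mm, 95 mm tall, on the bench to the right of the control box. Origin under its centre. Leave alone.
Mind the look-alikes: they are no part of the job. What is shaped like the blank_round but red is not meant.

How it is judged:
By the outcome, as a careful person would: the job done as asked, in the order asked, and still so for the second after the job is handed in, with the robot touching nothing.
It also fails if it takes over 61 s, if anything falls off the work surface, if the arm or the gripper's body presses on something with over 40 N, if the wrist force passes 120 N, or if a joint passes its speed limit or range.

### The arm

A 7-joint arm with a two-finger parallel gripper is mounted at the origin on the work surface. World frame = base frame: x ahead of the robot, y to its left, z up, the work surface at z = 0. Lengths are in m, angles in rad, forces in N, time in s.
With the tool pointing down it reaches from about 0.425 to 0.925 m from the base axis. Payload 6.8 kg.
Tool frame: the origin (TCP) lies midway between the tips of the shut fingers; the grasp point (between the pads) lies 19 mm behind it; z points along the fingers, y is the line along which they close (so a half turn about z gives the same grasp; the last joint's range is limited). The gripper opens to 85 mm and grips with 20 to 120 N. Pads are 22 mm wide; open, the fingers measure 114 mm over their backs; the gripper's body (76 mm by 85 mm) begins 54 mm behind the grasp point. The pads swing forward as they close: fully open they stand 13 mm farther back than shut.
Start: joints at [1.18, 0.477, 0.022, 1.555, -0.011, 1.109, -0.083], TCP at [0.188, -0.648, 0.231] pointing down, gripper open.
Joint ranges: [-2.96, 2.96], [-0.34, 2.1], [-1.41, 1.46], [0.24, 2.44], [-1.37, 4.51], [0.17, 1.92], [-2.96, 2.96]. Speed limits (rad/s): [2.39, 2.39, 3.14, 3.14, 3.14, 3.14, 3.14].

### API

Orientations are given as a unit quaternion [w, x, y, z].
In Python, from plant import * gives the robot as it stands. The module is installed in compiled form; this text tells all that it offers.
- The arm moves only by the tool step_arm, never from a script. Its argument "steps" is a list of rows, each a list of 7 numbers: the turn, a rotation vector about the tool's x, y, z in degrees, then the shift along the tool's x, y, z in mm, then the gripper's target within -1 to 1 (fully open at 1, half-way at 0, shut at -1). In form: [[wx, wy, wz, x, y, z, grip], ...]. A call has 1 to 8 rows; each row shifts and turns the commanded pose from where the row before left it, along the tool's axes as they then stand; what a row does not reach is not made up. A row lasts 1/10 s, in which the tool goes at most 50 mm and 8.59 degrees, less where a joint would pass 70% of its speed; a pose out of reach is approached as far as the arm can. A call with a gripper value outside its range is refused whole. The fingers move at their own pace and stop on an object; "squeeze" is the grip in N (left out, the last holds). Time passes only in rows, so rows that do not move let the fingers close. It gives the time, the measured TCP pose, the force, the opening and the grip force at its end, in the units of the state.
- get_state(): the state, without advancing time (a new reading comes with each control period).
- grab_frame(name): name is "side" or "top"; returns a dict with "color" (480x640x3 uint8, red, green, blue), "vfov" (degrees; the focal length in pixels is half the picture's height over the tangent of half this angle, whatever the lens; pixels are square), "cx", "cy" (the principal point, pixels), "R" (3x3) and "t" (3): a world point X has camera coordinates R X + t. Camera axes: x right, y down, z forward; pixel columns grow to the right and rows downward; lengths in m; the calibration is good to about 2 mm. A picture is of the moment at which its call begins. There is no depth.
- sign_off(): hands the job in; it is judged then, once.
The state is a dict: "t": time; "q": joint angles; "qd": joint speeds; "joint_efforts": joint torques, N m; "tool_pos": TCP position; "tool_rot": TCP orientation; "wrist_force": force on the tool from outside, world axes, zero at the start; "wrist_torque": the same for the moment, N m; "opening": opening from 0.0 (shut) to 1.0 (fully open); "grip_force": force on a finger pad.
Only numpy, scipy, OpenCV 4.12 (cv2) and the standard library are available. Lean on these libraries where they do the work, as an engineer would, in place of code of your own. Each camera call takes 0.05 s, during which the arm holds its last target. There are 200 camera calls.

## Working session

There is one attempt and no reset: what is moved stays moved. The work goes in short steps, Python scripts to look and compute and a tool call to move; the robot and the scene stay as the last step left them, time stands still between calls to the robot, and variables do not carry over. Pictures are saved under pics/ and viewed, at most 10 in all, crops included, and the job is handed in when it is done.

Besides the shell and the picture viewer there is one more tool, called after "Emit:" as name(argument=value, ...), one argument or row to a line, values as JSON. step_arm: Moves the arm, as the interface text tells. Its arguments: {"type":"object","properties":{"steps":{"type":"array"},"squeeze":{"type":"number"}},"required":["steps"]}

```bash
mkdir -p pics; cat > h.py <<'E'
import numpy as np, cv2, pickle
from plant import *
def snap(n,f):
    d=grab_frame(n); cv2.imwrite(f'pics/{f}.png',d['color'][:,:,::-1]); pickle.dump(d,open(f'pics/{f}.pkl','wb')); return d
def load(f): return pickle.load(open(f'pics/{f}.pkl','rb'))
def foc(d): return 240/np.tan(np.radians(d['vfov'])/2)
def back(d,u,v,z):
    r=np.array([(u-d['cx'])/foc(d),(v-d['cy'])/foc(d),1]); R=np.array(d['R']);t=np.array(d['t'])
    c=-R.T@t; w=R.T@r; return c+w*(z-c[2])/w[2]
def proj(d,X):
    p=np.array(d['R'])@np.array(X)+np.array(d['t']); return p[:2]/p[2]*foc(d)+[d['cx'],d['cy']]
E
python3 -c "
from h import *
for n in ('top','side'):
    d=snap(n,n+'0'); print(n,d['vfov'],d['cx'],d['cy'],-np.array(d['R']).T@d['t'],np.array(d['R']).round(3).tolist())
print(get_state())"
```

```text
top 42.041436522992555 316.60188698998184 238.934380442055 [ 0.39852496 -0.00487291  1.58226019] [[0.025, -1.0, 0.018], [-0.993, -0.027, -0.116], [0.116, -0.015, -0.993]]
side 44.13441259860828 332.20177612646887 232.24078710954672 [-0.19515337  0.878977    0.85658355] [[-0.774, -0.632, -0.014], [-0.34, 0.434, -0.835], [0.534, -0.642, -0.551]]
{'t': 0.1, 'q': array([ 1.17989053,  0.47774051,  0.02232988,  1.55638638, -0.011493  ,
        1.10928346, -0.08309453]), 'qd': array([ 1.43329006e-03, -1.04782486e-04,  2.96490405e-03, -3.09535683e-03,
       -1.12659234e-03,  9.99349921e-04,  6.00147370e-06]), 'joint_efforts': array([ 4.72054118e-03, -5.97759497e+01,  1.61329530e+00, -2.81954098e+01,
        1.26801108e-02,  5.01928967e-03,  1.08346944e-05]), 'tool_pos': array([ 0.18819968, -0.64766072,  0.23039294]), 'tool_rot': array([-8.25359661e-04,  9.90016111e-01,  1.40951713e-01, -1.80342329e-04]), 'wrist_force': array([-0.19629082, -0.30363965, -0.6155233 ]), 'wrist_torque': array([ 0.02489301, -0.00093976, -0.02979696]), 'grip_force': 0.0, 'opening': 0.9964870031070872}
```

View pics/top0.png

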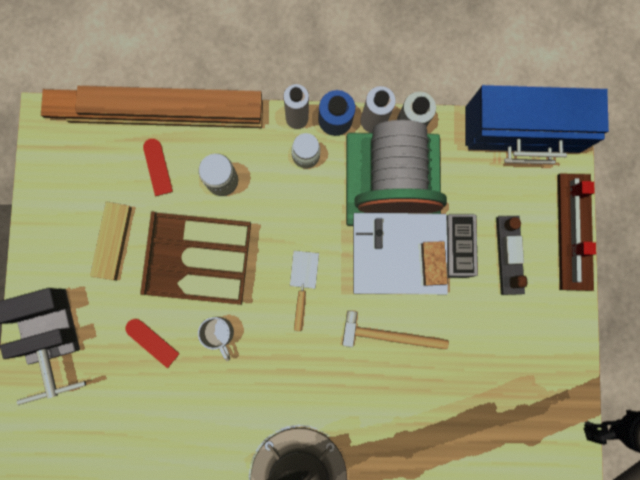

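View pics/side0.png

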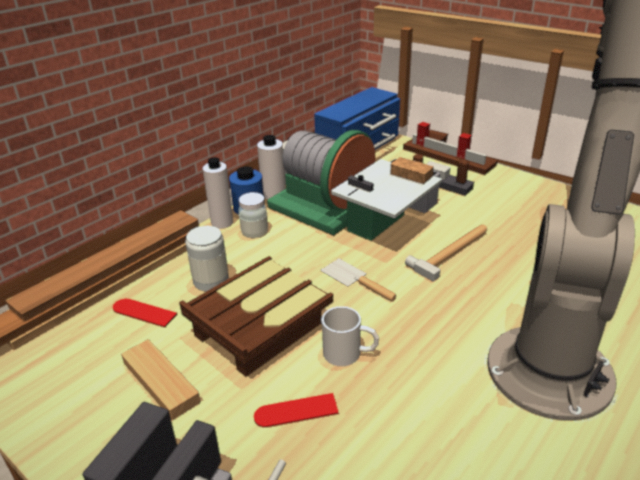

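The top view shows the rack at about (197,258), with its open edge to the right at column 247. Its channels are at rows 233, 258 and 285. The sander table is at (400,253), the fence at (379,233) and the keys at (463,230/247/264). The two red strips, at (157,166) and (152,342), are decoys. I'll enlarge the rack and the sander.

```bash
python3 -c "
import cv2
a=cv2.imread('pics/top0.png')
A=cv2.resize(a[205:310,135:260],None,fx=5,fy=5,interpolation=cv2.INTER_CUBIC)
cv2.imwrite('pics/c1.png',A)
B=cv2.resize(a[185:305,340:490],None,fx=5,fy=5,interpolation=cv2.INTER_CUBIC)
cv2.imwrite('pics/c2.png',B)"
```

```text
(no output)
```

View pics/c1.png

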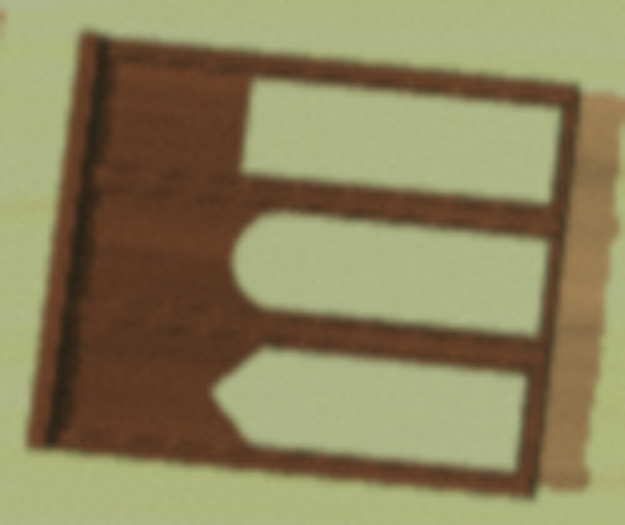

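View pics/c2.png

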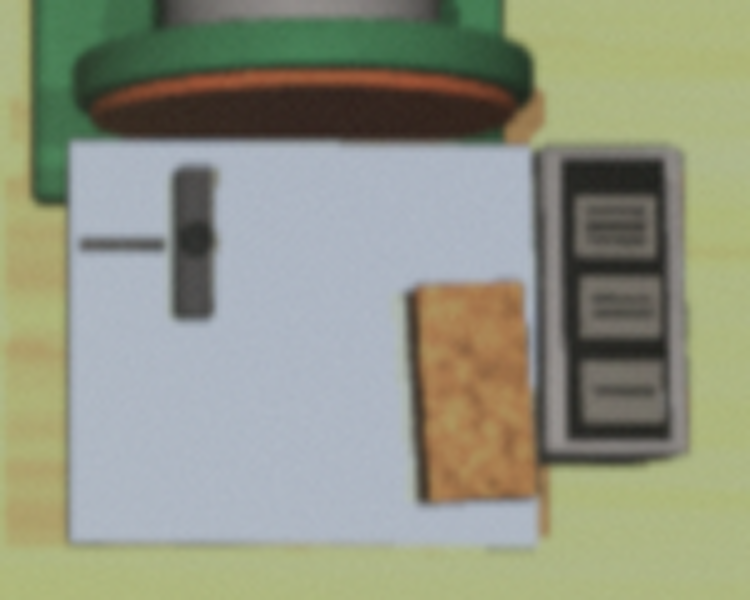

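The rack crop shows three candidates. The top channel, tip at about (245,125), has two square ends and is plain. The middle one has a half-circle end at (231,262) and square corners at (549,240) and (537,335). The bottom one is pointed at (211,392). The middle blank is wood-coloured with a round end, so it is blank_round. The sander crop shows table corners at (68,140), (537,147), (537,543) and (68,545), the fence bar at columns 174–214, and the one-rib key at (622,392).

```bash
cat > m.py <<'E'
from h import *
d=load('top0')
def b(U,V,o,z): return back(d,o[0]+(U+.5)/5-.5,o[1]+(V+.5)/5-.5,z)
def fit(loc,w):
    a=np.array(loc)[:,:2];w=np.array(w)[:,:2];ac=a-a.mean(0);wc=w-w.mean(0)
    th=np.arctan2((ac[:,0]*wc[:,1]-ac[:,1]*wc[:,0]).sum(),(ac*wc).sum())
    R=np.array([[np.cos(th),-np.sin(th)],[np.sin(th),np.cos(th)]]);t=w.mean(0)-R@a.mean(0)
    print('yaw',np.degrees(th).round(2),'t',t.round(4),'res mm',((a@R.T+t-w)*1e3).round(1).tolist());return th,R,t
r=(135,205);s=(340,185)
print('rack');th,R,t=fit([(.101,-.12),(-.101,-.12),(.101,.12),(-.101,.12)],[b(578,86,r,.078),b(533,495,r,.078),b(83,33,r,.09),b(30,447,r,.09)])
print('edge',R@[0,-.12]+t)
print('blank');fit([(-.075,.023),(-.075,-.023),(.075,0)],[b(537,335,r,.076),b(549,240,r,.076),b(231,262,r,.076)])
print('sander');th,R,t=fit([(.095,.11),(.095,-.11),(-.095,-.11),(-.095,.11)],[b(68,140,s,.13),b(537,147,s,.13),b(537,543,s,.13),b(68,545,s,.13)])
for P in [(214,165,.15),(214,320,.15),(174,320,.15),(174,165,.15)]: w=b(*P[:2],s,P[2])[:2]; print('fence top',w,R.T@(w-t))
for P in [(622,392),(622,307),(616,227)]: w=b(*P,s,.112)[:2]; print('key',w,R.T@(w-t))
for P in [(415,287),(520,283),(535,498),(430,502)]: w=b(*P,s,.162)[:2]; print('cork',R.T@(w-t))
E
python3 m.py
```

```text
rack
yaw -4.06 t [0.5214 0.2611] res mm [[1.7, -1.0], [-1.8, -0.8], [1.3, 0.7], [-1.2, 1.1]]
edge [0.51292581 0.14137859]
blank
yaw 86.74 t [0.5179 0.2238] res mm [[-0.0, -0.4], [-0.2, 1.0], [0.2, -0.6]]
sander
yaw 0.95 t [ 0.5405 -0.2226] res mm [[0.5, -0.2], [1.2, 1.5], [-2.3, -1.4], [0.6, 0.1]]
fence top [ 0.6201177  -0.17749373] [0.08035828 0.04382665]
fence top [ 0.54775424 -0.17843688] [0.0079891  0.04407733]
fence top [ 0.54725393 -0.1599357 ] [0.00779405 0.06258424]
fence top [ 0.6195979  -0.15888513] [0.08014551 0.06244129]
key [ 0.52265763 -0.37718131] [-0.02038255 -0.15422607]
key [ 0.56317965 -0.37726964] [ 0.02013249 -0.15498284]
key [ 0.60147506 -0.37448065] [ 0.0584687  -0.15282594]
cork [ 0.02296374 -0.04695963]
cork [ 0.02533231 -0.09537098]
cork [-0.07323402 -0.10076683]
cork [-0.07551063 -0.05273371]
```

```bash
cat > go.py <<'E'
import sys
from h import *
from scipy.spatial.transform import Rotation as Ro
def rem(x,y,z,yaw):
    s=get_state(); q=s['tool_rot']; R=Ro.from_quat([q[1],q[2],q[3],q[0]])
    c,n=np.cos(np.radians(yaw)),np.sin(np.radians(yaw)); T=Ro.from_matrix(np.array([[c,n,0],[n,-c,0],[0,0,-1]]))
    print('t',round(s['t'],2),'turn deg',(R.inv()*T).as_rotvec(degrees=True).round(2),'shift mm now-axes',(R.inv().apply(np.array([x,y,z])-s['tool_pos'])*1e3).round(1),
     'goal-axes',(T.inv().apply(np.array([x,y,z])-s['tool_pos'])*1e3).round(1),'F',s['wrist_force'].round(1),'open',round(s['opening'],3),'grip',round(s['grip_force'],1),'pos',s['tool_pos'].round(4))
if __name__=='__main__': rem(*map(float,sys.argv[1:]))
E
python3 -c "
from h import *
y=np.array([.0708,.9975]); b=np.array([.5179,.2238]); e=np.array([.5129,.1414]); print('tip',b+.075*y,'behind',b+.115*y,'backwall',e+.23*y)"
```

```text
tip [0.52321   0.2986125] behind [0.526042  0.3385125] backwall [0.529184 0.370825]
```

Emit:
step_arm(
  steps=[
    [0,0,-8,0,0,-20,-1],
    [0,0,-8,0,0,-20,-1],
    [0,0,-8,0,0,-20,-1],
    [0,0,-8,0,0,-20,-1],
    [0,0,-8,0,0,-20,-1],
    [0,0,-8,0,0,-20,-1],
    [0,0,-8,0,0,-20,-1],
    [0,0,-8,0,0,-20,-1],
  ],
)

```text
t: 0.9
tool_pos: [0.1882, -0.6479, 0.3915]
tool_rot: [-0.001, 0.763, 0.646, 0.0]
wrist_force: [0.6, 0.7, 0.6]
opening: -0.002
grip_force: 0.0
```

Emit:
step_arm(
  steps=[
    [0,0,-6,0,40,0,-1],
    [0,0,0,0,40,0,-1],
    [0,0,0,0,40,0,-1],
    [0,0,0,0,40,0,-1],
    [0,0,0,0,40,0,-1],
    [0,0,0,0,40,0,-1],
    [0,0,0,0,20,0,-1],
  ],
)

```text
t: 1.6
tool_pos: [0.4517, -0.6677, 0.3893]
tool_rot: [-0.001, 0.729, 0.685, 0.001]
wrist_force: [-0.1, 0.5, -1.0]
opening: 0.006
grip_force: 0.0
```

Emit:
step_arm(
  steps=[
    [0,0,0,40,0,0,-1],
    [0,0,0,40,0,0,-1],
    [0,0,0,40,0,0,-1],
    [0,0,0,40,0,0,-1],
    [0,0,0,40,0,0,-1],
    [0,0,0,40,0,0,-1],
    [0,0,0,40,0,0,-1],
    [0,0,0,40,0,0,-1],
  ],
)

```text
t: 2.4
tool_pos: [0.4681, -0.3485, 0.3909]
tool_rot: [-0.0, 0.73, 0.683, -0.0]
wrist_force: [1.3, -0.6, 0.2]
opening: -0.003
grip_force: 0.0
```

Emit:
step_arm(
  steps=[
    [0,0,0,40,0,0,-1],
    [0,0,0,40,0,0,-1],
    [0,0,0,40,0,0,-1],
    [0,0,0,40,0,0,-1],
    [0,0,0,40,0,0,-1],
    [0,0,0,40,0,0,-1],
    [0,0,0,40,0,0,-1],
    [0,0,0,40,0,0,-1],
  ],
)

```text
t: 3.2
tool_pos: [0.4893, -0.0295, 0.3911]
tool_rot: [-0.0, 0.73, 0.683, -0.0]
wrist_force: [1.1, 0.3, -0.7]
opening: -0.003
grip_force: 0.0
```

```bash
python3 go.py .526 .336 .074 85.9
```

```text
t 3.2 turn deg [-0.02  0.02  0.29] shift mm now-axes [367.2  12.5 317. ] goal-axes [367.2  10.5 317.1] F [ 1.1  0.3 -0.7] open -0.003 grip 0.0 pos [ 0.4893 -0.0295  0.3911]
```

Emit:
step_arm(
  steps=[
    [0,0,0.3,45,10,0,-1],
    [0,0,0,45,0,0,-1],
    [0,0,0,45,0,0,-1],
    [0,0,0,45,0,0,-1],
    [0,0,0,45,0,20,-1],
    [0,0,0,45,0,30,-1],
    [0,0,0,45,0,40,-1],
    [0,0,0,45,0,40,-1],
  ],
)

```text
t: 4.0
tool_pos: [0.5237, 0.3102, 0.2757]
tool_rot: [0.0, 0.732, 0.681, -0.0]
wrist_force: [0.1, -0.2, 0.3]
opening: 0.003
grip_force: 0.0
```

Emit:
step_arm(
  steps=[
    [0,0,0,7,0,30,-1],
    [0,0,0,0,0,40,-1],
    [0,0,0,0,0,30,-1],
    [0,0,0,0,0,20,-1],
    [0,0,0,0,0,0,-1],
  ],
)

```text
t: 4.5
tool_pos: [0.5225, 0.3141, 0.1536]
tool_rot: [-0.001, 0.732, 0.681, -0.003]
wrist_force: [0.1, -0.4, 0.3]
opening: -0.003
grip_force: 0.0
```

```bash
python3 go.py .526 .3355 .073 85.9; python3 -c "
from h import *
d=snap('top','top1'); s=snap('side','side1')
a=d['color'][205:310,135:260,::-1]; b=s['color'][220:370,150:350,::-1]
A=cv2.resize(a,(500,420),interpolation=2);B=cv2.resize(b,(560,420),interpolation=2)
cv2.imwrite('pics/c3.png',cv2.resize(np.hstack([A,B]),(800,317)))"
```

```text
t 4.5 turn deg [-0.31  0.23  0.02] shift mm now-axes [21.9  2.4 80.5] goal-axes [21.6  2.  80.6] F [ 0.1 -0.4  0.3] open -0.003 grip 0.0 pos [0.5225 0.3141 0.1536]
```

View pics/c3.png

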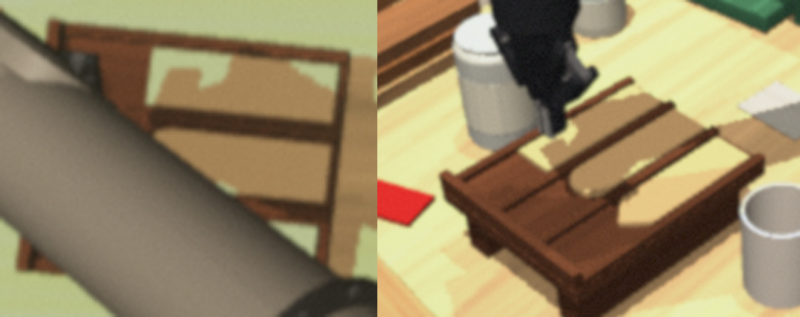

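The side crop shows the shut fingers above the free back part of the middle channel, behind the round tip at about (580,190). The arm hides this spot in the top view. I'll centre the fingers and descend.

Emit:
step_arm(
  steps=[
    [-0.3,0.2,0,20,2,0,-1],
    [0,0,0,2,0,15,-1],
    [0,0,0,0,0,20,-1],
    [0,0,0,0,0,10,-1],
    [0,0,0,0,0,0,-1],
  ],
)

```text
t: 5.1
tool_pos: [0.5274, 0.3365, 0.1106]
tool_rot: [0.001, 0.732, 0.681, 0.002]
wrist_force: [0.6, -0.6, 0.1]
opening: -0.003
grip_force: 0.0
```

```bash
python3 go.py .526 .3355 .073 85.9
```

```text
t 5.1 turn deg [ 0.18 -0.08 -0.01] shift mm now-axes [-1.2 -1.5 37.6] goal-axes [-1.1 -1.3 37.6] F [ 0.6 -0.6  0.1] open -0.003 grip 0.0 pos [0.5274 0.3365 0.1106]
```

Emit:
step_arm(
  steps=[
    [0,0,0,-1,-1.5,15,-1],
    [0,0,0,0,0,12,-1],
    [0,0,0,0,0,7,-1],
    [0,0,0,0,0,0,-1],
  ],
)

```text
t: 5.5
tool_pos: [0.5261, 0.3364, 0.0767]
tool_rot: [0.001, 0.732, 0.681, 0.002]
wrist_force: [-0.2, 0.2, -0.4]
opening: 0.003
grip_force: 0.0
```

```bash
python3 go.py .526 .3355 .073 85.9
```

```text
t 5.5 turn deg [ 0.2  -0.12  0.  ] shift mm now-axes [-0.9 -0.1  3.7] goal-axes [-0.9 -0.1  3.7] F [-0.2  0.2 -0.4] open 0.003 grip 0.0 pos [0.5261 0.3364 0.0767]
```

Emit:
step_arm(
  steps=[
    [0,0,0,0,0,4,-1],
    [0,0,0,-10,0,0,-1],
    [0,0,0,-10,0,0,-1],
    [0,0,0,-6,0,0,-1],
    [0,0,0,-6,0,0,-1],
    [0,0,0,-6,0,0,-1],
    [0,0,0,-6,0,0,-1],
    [0,0,0,-6,0,0,-1],
  ],
)

```text
t: 6.3
tool_pos: [0.5233, 0.2869, 0.0741]
tool_rot: [0.001, 0.732, 0.681, 0.003]
wrist_force: [0.1, 0.7, 0.5]
opening: -0.003
grip_force: 0.5
```

```bash
python3 go.py .5197 .2477 .073 85.9; python3 -c "
from h import *
s=snap('side','side2')"
```

```text
t 6.3 turn deg [ 0.32 -0.23  0.01] shift mm now-axes [-39.4  -0.8   1. ] goal-axes [-39.4  -0.7   1.1] F [0.1 0.7 0.5] open -0.003 grip 0.5 pos [0.5233 0.2869 0.0741]
```

Emit:
step_arm(
  steps=[
    [0,0,0,-6,0,0,-1],
    [0,0,0,-6,0,0,-1],
    [0,0,0,-6,0,0,-1],
    [0,0,0,-6,0,0,-1],
    [0,0,0,-6,0,0,-1],
    [0,0,0,-4,0,0,-1],
    [0,0,0,-2,0,0,-1],
    [0,0,0,0,0,0,-1],
  ],
)

```text
t: 7.15
tool_pos: [0.5207, 0.2508, 0.0739]
tool_rot: [0.001, 0.732, 0.681, 0.003]
wrist_force: [0.8, 0.9, 1.3]
opening: 0.001
grip_force: 0.6
```

```bash
python3 go.py .5197 .2477 .073 85.9; python3 -c "
from h import *
d=snap('top','top2'); s=snap('side','side2b')
a=d['color'][205:310,135:285,::-1]; b=s['color'][220:370,150:350,::-1]
A=cv2.resize(a,(600,420),interpolation=2);B=cv2.resize(b,(560,420),interpolation=2)
cv2.imwrite('pics/c4.png',cv2.resize(np.hstack([A,B]),(800,290)))"
```

```text
t 7.15 turn deg [ 0.31 -0.18 -0.02] shift mm now-axes [-3.2 -0.8  0.9] goal-axes [-3.2 -0.8  0.9] F [0.8 0.9 1.3] open 0.001 grip 0.6 pos [0.5207 0.2508 0.0739]
```

View pics/c4.png

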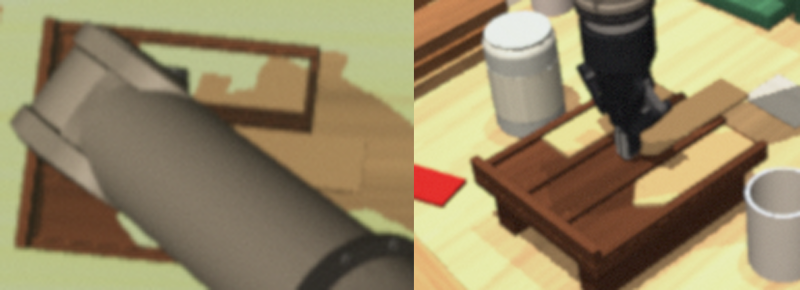

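The composite shows the middle blank pushed out. Its square end, at about (362,165), is roughly 50 mm beyond the open edge at about (311,165), and the fingers are behind the round end. I'll back off, lift and look down from a clear position.

Emit:
step_arm(
  steps=[
    [0,0,0,5,0,0,-1],
    [0,0,0,0,0,-15,-1],
    [0,0,0,0,0,-35,-1],
    [0,0,0,0,0,-45,0.5],
    [0,0,0,-40,0,-30,1],
    [0,0,0,-45,0,0,1],
    [0,0,0,-45,0,0,1],
    [0,0,0,-10,0,0,1],
  ],
)

```text
t: 8.05
tool_pos: [0.5101, 0.1102, 0.1989]
tool_rot: [0.002, 0.734, 0.679, 0.002]
wrist_force: [0.4, 0.1, 0.3]
opening: 0.849
grip_force: 0.0
```

```bash
python3 go.py .511 .117 .063 85.9; python3 -c "
from h import *
d=snap('top','top3'); s=snap('side','side3')
a=d['color'][205:310,135:285,::-1]; b=s['color'][195:355,200:400,::-1]
cv2.imwrite('pics/c5.png',np.vstack([cv2.resize(a,(420,294),interpolation=2),cv2.resize(b,(420,306)[:1]+(306,),interpolation=2)]))
A=cv2.resize(a,(420,294),interpolation=2);B=cv2.resize(b,(368,294),interpolation=2);cv2.imwrite('pics/c5.png',np.hstack([A,B]))"
```

```text
t 8.05 turn deg [ 0.3   0.02 -0.37] shift mm now-axes [  6.9  -0.3 135.9] goal-axes [  6.8   0.4 135.9] F [0.4 0.1 0.3] open 0.849 grip 0.0 pos [0.5101 0.1102 0.1989]
```

View pics/c5.png

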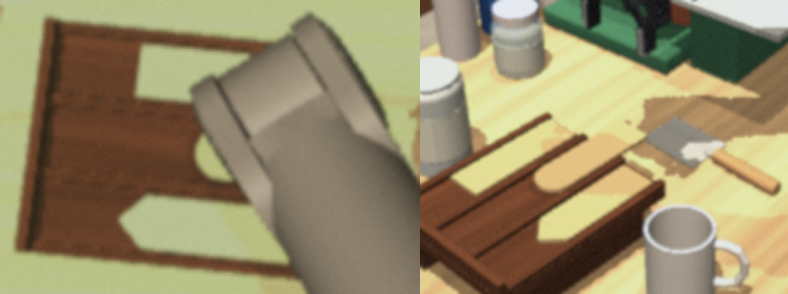

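The round tip shows in the top crop at about (195,155), and the bystander blanks are unmoved.

```bash
python3 -c "
from h import *
d=load('top3'); a=d['color'].astype(int)
t=back(d,135+195.5/2.8-.5,205+155.5/2.8-.5,.076); y=np.array([.0708,.9975]); print('tip',t,'square',t[:2]-.15*y,'grasp',t[:2]-.124*y)
print('old tip', back(load('top0'),135+231.5/5-.5,205+262.5/5-.5,.076))
s=load('side3')
c=np.array([.513,.1414]);n=np.array([.9975,-.0708])
for e in (-.023,.023):
  p=t[:2]-.15*y+e*n; u=proj(s,[*p,.076]); print(u,(u-[200,195])*1.84)"
```

```text
tip [0.5161218  0.24234459 0.076     ] square [0.5055018  0.09271959] grasp [0.5073426  0.11865459]
old tip [0.52194524 0.29920144 0.076     ]
[323.95987001 269.2931663 ] [228.08616082 136.69942599]
[309.13111391 260.93542863] [200.8012496  121.32118869]
```

Emit:
step_arm(
  steps=[
    [0.3,0,-0.4,7,0,20,1],
    [0,0,0,0,0,35,1],
    [0,0,0,0,0,35,1],
    [0,0,0,0,0,20,1],
    [0,0,0,0,0,0,1],
  ],
)

```text
t: 8.65
tool_pos: [0.5088, 0.1254, 0.0862]
tool_rot: [-0.003, 0.728, 0.685, -0.0]
wrist_force: [-0.4, -0.6, 0.8]
opening: 1.002
grip_force: 0.0
```

```bash
python3 go.py .511 .118 .063 85.9; python3 -c "
from h import *
d=snap('side','side4'); b=d['color'][160:310,200:400,::-1]
cv2.imwrite('pics/c6.png',cv2.resize(b,(800,600),interpolation=2))"
```

```text
t 8.65 turn deg [-0.29 -0.19  0.59] shift mm now-axes [-7.3  2.7 23.2] goal-axes [-7.2  2.7 23.2] F [-0.4 -0.6  0.8] open 1.002 grip 0.0 pos [0.5088 0.1254 0.0862]
```

View pics/c6.png

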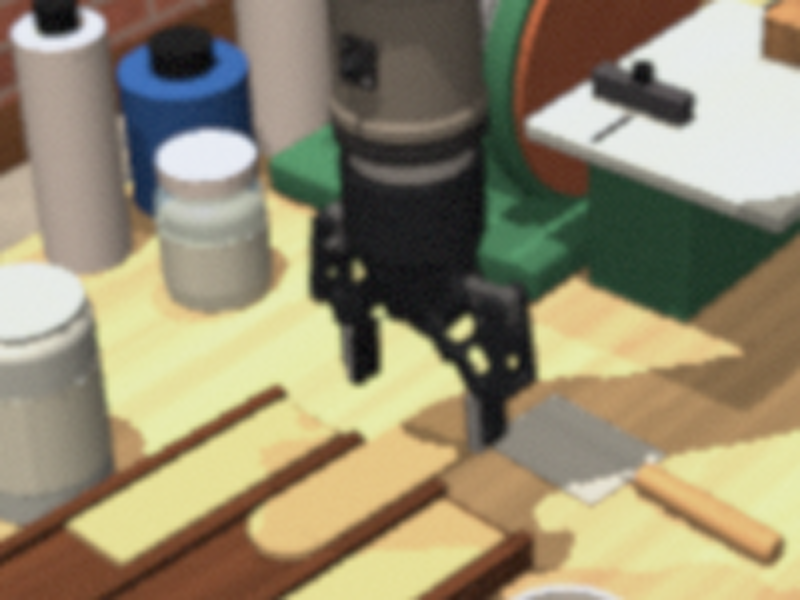

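The side crop shows the open fingers straddling the overhanging square end, with tips at (362,375) and (485,445), clear of the rack edge. I'll correct the position, descend and grip.

Emit:
step_arm(
  steps=[
    [-0.3,-0.2,0.6,-7,2.5,0,1],
    [0,0,0,0,0,12,1],
    [0,0,0,0,0,11,1],
    [0,0,0,0,0,0,1],
  ],
)

```text
t: 9.1
tool_pos: [0.5122, 0.1158, 0.0641]
tool_rot: [0.001, 0.733, 0.68, 0.001]
wrist_force: [-0.6, -0.0, -0.2]
opening: 1.003
grip_force: 0.0
```

```bash
python3 go.py .511 .118 .063 85.9
```

```text
t 9.1 turn deg [ 0.19  0.05 -0.21] shift mm now-axes [ 2.1 -1.4  1.1] goal-axes [ 2.1 -1.3  1.1] F [-0.6 -0.  -0.2] open 1.003 grip 0.0 pos [0.5122 0.1158 0.0641]
```

Emit:
step_arm(
  steps=[
    [0,0,0,1,-1,1,0.5],
    [0,0,0,0,0,0,0.3],
    [0,0,0,0,0,0,0.1],
    [0,0,0,0,0,0,-0.1],
    [0,0,0,0,0,0,-0.4],
    [0,0,0,0,0,0,-0.4],
  ],
  squeeze=35,
)

```text
t: 9.7
tool_pos: [0.5124, 0.1176, 0.0647]
tool_rot: [0.002, 0.733, 0.68, 0.002]
wrist_force: [-1.2, 0.3, 4.6]
opening: 0.521
grip_force: 36.1
```

```bash
python3 go.py .511 .118 .063 85.9
```

```text
t 9.7 turn deg [ 0.33 -0.01 -0.2 ] shift mm now-axes [ 0.3 -1.4  1.7] goal-axes [ 0.3 -1.4  1.7] F [-1.2  0.3  4.6] open 0.521 grip 36.1 pos [0.5124 0.1176 0.0647]
```

Emit:
step_arm(
  steps=[
    [0,0,0,0,0,-3,-0.4],
    [0,0,0,0,0,-8,-0.4],
    [0,0,0,0,0,-15,-0.4],
    [0,0,0,0,0,-25,-0.4],
    [0,0,0,0,0,-30,-0.4],
    [0,0,0,0,0,-30,-0.4],
    [0,0,0,0,0,-20,-0.4],
    [0,0,0,0,0,0,-0.4],
  ],
)

```text
t: 10.5
tool_pos: [0.5134, 0.1184, 0.1994]
tool_rot: [0.004, 0.733, 0.68, 0.005]
wrist_force: [0.1, -0.1, -0.7]
opening: 0.519
grip_force: 35.9
```

```bash
python3 go.py .511 .118 .2 85.9; python3 -c "
from h import *
d=snap('side','side5'); b=d['color'][110:290,180:420,::-1]
cv2.imwrite('pics/c7.png',cv2.resize(b,(800,600),interpolation=2))"
```

```text
t 10.5 turn deg [ 0.67 -0.09 -0.2 ] shift mm now-axes [-0.6 -2.3 -0.6] goal-axes [-0.6 -2.4 -0.6] F [ 0.1 -0.1 -0.7] open 0.519 grip 35.9 pos [0.5134 0.1184 0.1994]
```

View pics/c7.png

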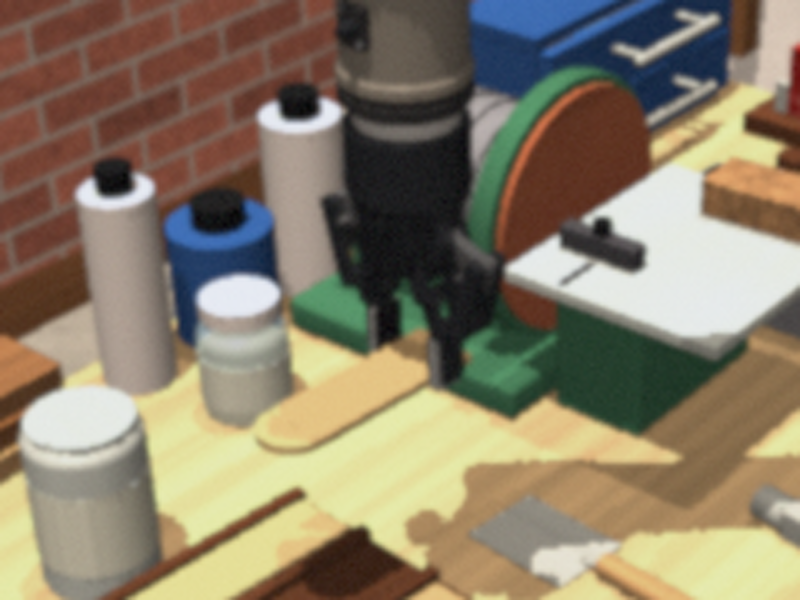

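The side crop shows the blank held level between the pads, tip at about (258,433), near fingertip at (442,385) and the middle channel empty. I'll check the tip offset and tilt from that pixel.

```bash
python3 -c "
from h import *
from scipy.spatial.transform import Rotation as Ro
d=load('side5'); s=get_state();q=s['tool_rot'];R=Ro.from_quat([q[1],q[2],q[3],q[0]]).as_matrix();p=s['tool_pos']
for U,V in ((257,435),(260,430),(257,440)):
  u=180+(U+.5)*.3-.5;v=110+(V+.5)*.3-.5
  a=back(d,u,v,0);b=back(d,u,v,.4);n=R[:,1];k=((p-a)@n)/((b-a)@n);w=a+k*(b-a); print((R.T@(w-p)*1e3).round(1))
from go import rem
# placing: tip at sander x .089, lateral centre y=.0205 (fence face .044..045)
th=np.radians(.95);c,n=np.cos(th),np.sin(th);S=lambda x,y:np.array([.5405+c*x-n*y,-.2226+n*x+c*y])
print('disc face',S(.105,.02),'tip',S(.09,.02),'grasp',S(.09-.124,.02),'key',S(-.02,-.154))
rem(*S(.09-.124,.02),.25,.95)"
```

```text
[127.4  -0.  -19.5]
[124.9   0.  -21.8]
[127.8  -0.  -16.2]
disc face [ 0.64515397 -0.20086186] tip [ 0.63015603 -0.20111056] grasp [ 0.50617308 -0.20316646] key [ 0.52305605 -0.37691043]
t 10.55 turn deg [ 0.39 -0.41 84.74] shift mm now-axes [-320.5   18.4  -52.6] goal-axes [-11.5 320.8 -52.5] F [ 1.1  0.1 -1.3] open 0.527 grip 35.9 pos [0.5124 0.1178 0.1975]
```

The tip reads a few millimetres high, so the blank may be slightly tilted. I'll raise it, turn it and hover over the pale table, where it can be measured well.

Emit:
step_arm(
  steps=[
    [0,0,2,0,0,-20,-0.4],
    [0,0,5,0,0,-30,-0.4],
    [0,0,7,0,0,-30,-0.4],
    [0,0,7.5,0,0,-20,-0.4],
    [0,0,7.5,0,0,0,-0.4],
    [0,0,7.5,0,0,0,-0.4],
    [0,0,7.5,0,0,0,-0.4],
    [0,0,7.5,0,0,0,-0.4],
  ],
)

```text
t: 11.35
tool_pos: [0.5102, 0.1172, 0.2943]
tool_rot: [0.001, 0.957, 0.292, 0.001]
wrist_force: [-0.9, -0.0, -0.4]
opening: 0.524
grip_force: 36.0
```

Emit:
step_arm(
  steps=[
    [0,0,7.5,0,0,0,-0.4],
    [0,0,7.5,0,0,0,-0.4],
    [0,0,7.5,0,0,0,-0.4],
    [0,0,7,0,0,0,-0.4],
    [0,0,3,0,0,0,-0.4],
    [0,0,0,0,0,0,-0.4],
  ],
)

```text
t: 11.95
tool_pos: [0.5103, 0.1173, 0.2944]
tool_rot: [0.0, 1.0, 0.015, 0.002]
wrist_force: [-0.0, -0.3, -0.6]
opening: 0.521
grip_force: 36.0
```

```bash
python3 go.py .502 -.203 .28 .95
```

```text
t 11.95 turn deg [ 0.06 -0.19  0.74] shift mm now-axes [-17.8 319.9  14.7] goal-axes [-13.6 320.1  14.4] F [-0.  -0.3 -0.6] open 0.521 grip 36.0 pos [0.5103 0.1173 0.2944]
```

Emit:
step_arm(
  steps=[
    [0,0,0.7,-14,15,0,-0.4],
    [0,0,0,0,30,0,-0.4],
    [0,0,0,0,45,0,-0.4],
    [0,0,0,0,45,0,-0.4],
    [0,0,0,0,45,0,-0.4],
    [0,0,0,0,45,0,-0.4],
    [0,0,0,0,45,0,-0.4],
    [0,0,0,0,30,0,-0.4],
  ],
)

```text
t: 12.75
tool_pos: [0.5013, -0.1866, 0.2947]
tool_rot: [0.001, 1.0, 0.008, 0.002]
wrist_force: [-0.2, 0.2, -1.3]
opening: 0.523
grip_force: 36.0
```

Emit:
step_arm(
  steps=[
    [0,0,0,0,17,20,-0.4],
    [0,0,0,0,3,35,-0.4],
    [0,0,0,0,0,40,-0.4],
    [0,0,0,0,0,15,-0.4],
    [0,0,0,0,0,0,-0.4],
    [0,0,0,0,0,0,-0.4],
  ],
)

```text
t: 13.35
tool_pos: [0.5034, -0.2028, 0.1856]
tool_rot: [0.0, 1.0, 0.009, 0.002]
wrist_force: [0.2, -0.3, 0.8]
opening: 0.52
grip_force: 36.1
```

```bash
python3 go.py .502 -.203 .17 .95; cat > seg.py <<'E'
from h import *
import sys
from scipy.spatial.transform import Rotation as Ro
from scipy.optimize import minimize
tag=sys.argv[1]; D=[snap('side','sd'+tag),snap('top','tp'+tag)]
s=get_state();q=s['tool_rot'];R=Ro.from_quat([q[1],q[2],q[3],q[0]]).as_matrix();p=s['tool_pos']
a=np.linspace(-np.pi/2,np.pi/2,25)
out=np.r_[[[-75,-23]],np.c_[52+23*np.cos(a),23*np.sin(a)],[[-75,23]]]/1e3   # tip at x=75
def pts(P): # P: x,y,z of tip underside in tool frame (mm, z down), pitch, roll, yaw deg
    M=Ro.from_euler('yxz',P[3:],degrees=True).as_matrix()
    L=np.array([[x-.075,y,z] for z in(0,-.006) for x,y in out])
    return (R@(L@M.T+np.array(P[:3])/1e3).T).T+p
def poly(d,W): return cv2.convexHull(np.array([proj(d,w) for w in W],dtype=np.float32))
if __name__=='__main__':
    vis=[]
    for d in D:
        c=poly(d,pts([125,0,-5.3,0,0,0])).reshape(-1,2); x0,y0=(c.min(0)-15).astype(int);x1,y1=(c.max(0)+15).astype(int)
        im=d['color'][y0:y1,x0:x1].copy(); im=cv2.resize(im,None,fx=6,fy=6,interpolation=2)
        cv2.polylines(im,[((c-[x0,y0]+.5)*6).astype(np.int32)],True,(255,0,0),1); vis.append(im[:,:,::-1]); print((x0,y0),im.shape)
    w=max(v.shape[1] for v in vis); vis=[cv2.copyMakeBorder(v,0,0,0,w-v.shape[1],0) for v in vis]
    V=np.vstack(vis); cv2.imwrite('pics/v%s.png'%tag,V); print(V.shape)
    for d in D:
        c=poly(d,pts([125,0,-5.3,0,0,0])).reshape(-1,2).mean(0).astype(int); print(d['color'][c[1]-10:c[1]+11:5,c[0]-20:c[0]+21:8].tolist())
E
python3 seg.py a
```

```text
t 13.35 turn deg [ 0.01 -0.28  0.11] shift mm now-axes [-1.5  0.2 15.6] goal-axes [-1.4  0.2 15.6] F [ 0.2 -0.3  0.8] open 0.52 grip 36.1 pos [ 0.5034 -0.2028  0.1856]
(np.int64(336), np.int64(136)) (324, 522, 3)
(np.int64(369), np.int64(195)) (582, 312, 3)
(906, 522, 3)
[[[124, 87, 60], [88, 47, 32], [92, 50, 32], [96, 52, 34], [112, 85, 73], [38, 36, 35]], [[151, 80, 53], [92, 51, 33], [96, 56, 37], [96, 56, 35], [92, 51, 33], [18, 21, 19]], [[92, 49, 31], [90, 47, 29], [226, 220, 148], [227, 220, 148], [211, 198, 132], [25, 24, 25]], [[92, 50, 33], [93, 48, 33], [157, 130, 86], [225, 219, 146], [226, 219, 146], [203, 194, 129]], [[93, 49, 31], [92, 51, 34], [93, 50, 35], [103, 68, 50], [174, 153, 109], [224, 190, 126]]]
[[[58, 44, 34], [57, 43, 32], [73, 61, 43], [63, 51, 38], [57, 43, 34], [55, 39, 31]], [[182, 191, 202], [184, 192, 195], [182, 191, 138], [181, 190, 136], [181, 190, 203], [183, 191, 204]], [[78, 80, 77], [123, 125, 112], [182, 191, 138], [182, 190, 137], [156, 159, 155], [182, 190, 203]], [[79, 81, 77], [159, 166, 156], [181, 191, 137], [149, 155, 111], [91, 86, 77], [183, 191, 203]], [[72, 74, 70], [133, 137, 126], [184, 192, 138], [66, 63, 53], [120, 110, 94], [97, 89, 76]]]
```

```bash
cat > fit.py <<'E'
import sys; tag=sys.argv[1]
exec(open('seg.py').read().split("if __name__")[0].replace("snap('side','sd'+tag)","load('sd'+tag)").replace("snap('top','tp'+tag)","load('tp'+tag)"))
from scipy.optimize import differential_evolution
show=len(sys.argv)>2
data=[]
for d in D:
    c=d['color'].astype(float); h=pts([125,0,-5.3,0,0,0]); h=h[(R.T@(h-p).T)[0]>.03]; k=poly(d,h).reshape(-1,2)
    x0,y0=(k.min(0)-8).astype(int);x1,y1=(k.max(0)+8).astype(int)
    r,g,b=[c[y0:y1,x0:x1,i] for i in range(3)]
    m=(r-b>25)&(g>.78*r)&(r>100); gr=(abs(r-b)<22)&(r<110)   # wood / gripper
    data.append((d,x0,y0,m,gr))
    if show:
        print((x0,y0)); [print(''.join('#' if q else('g' if w else '.') for q,w in zip(a_,b_))) for a_,b_ in zip(m[::2],gr[::2])]
def cost(P):
    W=pts(P); e=0
    for d,x0,y0,m,gr in data:
        k=((poly(d,W).reshape(-1,2)-[x0,y0]+.5)*4*16-8).round().astype(np.int32)
        im=np.zeros((m.shape[0]*4,m.shape[1]*4),np.uint8); cv2.fillPoly(im,[k],255,shift=4)
        f=cv2.resize(im,m.shape[::-1],interpolation=cv2.INTER_AREA)/255.
        e+=(abs(f-m)*~gr).sum()
    return e
r=differential_evolution(cost,[(115,135),(-6,6),(-15,3),(-7,7),(-4,4),(-4,4)],maxiter=60,popsize=12,seed=1)
P=r.x; print('tip in tool mm',P[:3].round(1),'pitch roll yaw',P[3:].round(2),'cost',r.fun)
W=pts(P)
ti=1+12; th=np.radians(.95); S=np.array([[np.cos(th),np.sin(th)],[-np.sin(th),np.cos(th)]])
sq=(W[0]+W[len(out)-1])/2
for n,w in(('tip',W[ti]),('square',sq)): print(n,w.round(4),'sander',(S@(w[:2]-[.5405,-.2226])*1e3).round(1),'z',round(w[2],4))
E
python3 fit.py a show
```

```text
(np.int64(343), np.int64(143))
..............................g
...............................
...............................
...............................
...............................
............##############.....
..........#####################
.........######################
..........#####################
.............##################
...................############
........................#######
.............................##
(np.int64(376), np.int64(202))
.....................................
.....................................
.....................................
.....................................
.....................................
ggggggggggggg.#########..gggggggggggg
.............############............
...........################..........
..........##################.........
ggggggg..####################........
ggggggg..#####################.......
gggggg...####################........
gggggg...################ggggggggg...
gggggg...##############.ggg..ggg.gg..
tip in tool mm [122.2  -1.1  -7.1] pitch roll yaw [-0.36  0.91  1.89] cost 37.23137254901961
tip [ 0.6264 -0.1997  0.1948] sander [86.3 21.5] z 0.1948
square [ 0.4764 -0.1975  0.1946] sander [-63.6  26.2] z 0.1946
```

The blank is level within about 0.5°, with 18 mm of gap to the disc. I'll move 2.5 mm away from the fence for clearance and lower.

Emit:
step_arm(
  steps=[
    [0,0,0,1,2.5,0,-0.4],
    [0,0,0,0,0,15,-0.4],
    [0,0,0,0,0,15,-0.4],
    [0,0,0,0,0,10,-0.4],
    [0,0,0,0,0,5,-0.4],
    [0,0,0,0,0,0,-0.4],
    [0,0,0,0,0,0,-0.4],
  ],
)

```text
t: 14.15
tool_pos: [0.505, -0.2055, 0.141]
tool_rot: [0.0, 1.0, 0.009, 0.003]
wrist_force: [0.3, -0.2, -0.2]
opening: 0.527
grip_force: 36.1
```

```bash
python3 go.py .5055 -.2055 .125 .9; python3 seg.py b|head -0; python3 fit.py b show
```

```text
t 14.15 turn deg [ 0.04 -0.34  0.1 ] shift mm now-axes [ 0.4  0.  16. ] goal-axes [ 0.5  0.  16. ] F [ 0.3 -0.2 -0.2] open 0.527 grip 36.1 pos [ 0.505  -0.2055  0.141 ]
(np.int64(343), np.int64(159))
...............................
...............................
.............................#.
...............................
.................###...#.......
...........###############.....
..........#####################
.........######################
..........#####################
......ggggggg..ggggg###########
.....ggggggggggggggg.##########
.....ggggggggggggggggggg.######
......gggggggggggggggggggggggg#
(np.int64(375), np.int64(205))
....................................
.............................g......
....................................
.....g..g..........g..g.g...........
....................................
..................##................
............############............
ggggggg...################..........
gggggggg.##################.........
gggggggg####################........
gggggggg####################........
gggggggg####################........
gggggggg###############ggggggggg....
tip in tool mm [121.2  -3.1  -7.9] pitch roll yaw [ 0.08 -0.09  0.77] cost 32.14509803921568
tip [ 0.6262 -0.2003  0.1498] sander [86.1 20.8] z 0.1498
square [ 0.4762 -0.201   0.1486] sander [-63.9  22.7] z 0.1486Exception ignored on flushing sys.stdout:
BrokenPipeError: [Errno 32] Broken pipe
```

```bash
python3 -c "
from h import *
d=load('tpb');
for v in (222,224,226,228): print(v,d['color'][v,372:400].tolist()[4:16], d['color'][v,396:406].tolist())
for y in (.0435,.0455): 
  c,n=np.cos(.0157),np.sin(.0157); print(proj(d,[.5405+c*.06-n*y,-.2226+n*.06+c*y,.15]),proj(d,[.5405+c*.06-n*y,-.2226+n*.06+c*y,.13]))
from go import rem
"
```

```text
222 [[77, 76, 73], [84, 80, 78], [84, 81, 79], [83, 83, 79], [80, 79, 76], [83, 82, 78], [103, 103, 91], [144, 148, 115], [173, 182, 133], [182, 191, 139], [184, 193, 141], [184, 193, 140]] [[181, 192, 137], [183, 193, 139], [184, 193, 139], [181, 190, 136], [183, 192, 137], [182, 191, 139], [175, 182, 144], [172, 178, 171], [178, 186, 195], [182, 191, 204]]
224 [[77, 76, 73], [81, 79, 77], [82, 81, 78], [83, 81, 79], [81, 79, 77], [86, 84, 79], [105, 107, 90], [145, 150, 112], [174, 182, 132], [181, 191, 138], [183, 192, 140], [183, 193, 139]] [[183, 192, 138], [182, 192, 138], [183, 193, 140], [185, 193, 140], [184, 193, 139], [184, 193, 139], [178, 185, 138], [166, 173, 152], [177, 185, 191], [183, 192, 203]]
226 [[76, 75, 73], [83, 81, 79], [82, 80, 78], [81, 81, 77], [82, 81, 78], [83, 82, 78], [99, 98, 84], [135, 136, 100], [171, 178, 127], [182, 190, 138], [183, 192, 139], [183, 193, 139]] [[184, 193, 140], [181, 190, 137], [178, 187, 135], [174, 183, 130], [175, 184, 133], [176, 183, 132], [173, 181, 135], [170, 174, 153], [177, 185, 190], [182, 191, 203]]
228 [[78, 77, 73], [79, 78, 75], [76, 76, 73], [77, 75, 73], [77, 76, 74], [82, 80, 76], [99, 98, 83], [135, 136, 99], [171, 178, 128], [183, 192, 139], [183, 191, 138], [183, 192, 139]] [[174, 182, 132], [145, 151, 108], [113, 117, 86], [102, 103, 78], [100, 100, 77], [105, 105, 80], [112, 114, 87], [117, 119, 103], [131, 136, 137], [140, 147, 153]]
[382.57428725 226.26833567] [381.5314953  227.42445675]
[381.71349989 226.25810076] [380.68233003 227.41438619]
```

In the top image the blank's edge coincides with the fence edge (column ~382.7), so there is no clearance. I'll shift 4 mm away before lowering.

Emit:
step_arm(
  steps=[
    [0,0,0,1,4,0,-0.4],
    [0,0,0,0,0,5,-0.4],
    [0,0,0,0,0,4,-0.4],
    [0,0,0,0,0,0,-0.4],
    [0,0,0,0,0,0,-0.4],
  ],
)

```text
t: 14.75
tool_pos: [0.5056, -0.2092, 0.1312]
tool_rot: [0.0, 1.0, 0.009, 0.002]
wrist_force: [-0.0, 0.6, -1.6]
opening: 0.525
grip_force: 36.1
```

```bash
python3 go.py .5055 -.2095 .125 .9; python3 -c "
from h import *
d=snap('top','tpc')
for v in (222,226): print(v,d['color'][v,376:392].tolist(), d['color'][v,398:408].tolist())"
```

```text
t 14.75 turn deg [ 0.01 -0.27  0.11] shift mm now-axes [-0.1  0.3  6.2] goal-axes [-0.1  0.3  6.2] F [-0.   0.6 -1.6] open 0.525 grip 36.1 pos [ 0.5056 -0.2092  0.1312]
222 [[77, 75, 73], [82, 81, 79], [84, 82, 79], [84, 82, 81], [83, 80, 79], [88, 88, 84], [118, 120, 111], [149, 152, 139], [160, 167, 141], [175, 183, 139], [183, 192, 140], [183, 192, 138], [184, 192, 140], [184, 192, 139], [181, 191, 138], [184, 193, 140]] [[183, 192, 138], [183, 192, 137], [184, 193, 139], [185, 194, 140], [181, 190, 140], [177, 186, 158], [181, 190, 191], [185, 193, 205], [184, 193, 205], [182, 191, 203]]
226 [[77, 74, 73], [82, 80, 78], [82, 81, 78], [84, 81, 78], [81, 79, 77], [89, 88, 85], [128, 130, 123], [157, 163, 153], [157, 162, 133], [175, 182, 132], [181, 190, 136], [186, 194, 142], [184, 194, 139], [182, 192, 138], [184, 193, 140], [182, 191, 138]] [[180, 188, 136], [177, 186, 133], [177, 187, 134], [179, 187, 134], [179, 187, 135], [177, 184, 139], [168, 174, 158], [177, 185, 191], [182, 191, 202], [183, 192, 205]]
```

Emit:
step_arm(
  steps=[
    [0,0,0,0,0,3,-0.4],
    [0,0,0,0,0,1,-0.4],
    [0,0,0,0,0,1,-0.4],
    [0,0,0,0,0,0,-0.4],
  ],
)

```text
t: 15.2
tool_pos: [0.506, -0.2094, 0.128]
tool_rot: [0.001, 1.0, 0.009, 0.003]
wrist_force: [-4.6, 1.6, 13.9]
opening: 0.52
grip_force: 43.9
```

Emit:
step_arm(
  steps=[
    [0,0,0,0,0,1,-0.4],
    [0,0,0,0,0,0,-0.4],
  ],
)

```text
t: 15.4
tool_pos: [0.506, -0.2094, 0.1279]
tool_rot: [0.001, 1.0, 0.009, 0.003]
wrist_force: [-8.2, 2.9, 23.6]
opening: 0.525
grip_force: 48.6
```

Emit:
step_arm(
  steps=[
    [0,0,0,0,0,-1,-0.4],
    [0,0,0,0,0,0,-0.4],
  ],
)

```text
t: 15.6
tool_pos: [0.506, -0.2094, 0.128]
tool_rot: [0.001, 1.0, 0.009, 0.003]
wrist_force: [-4.2, 2.2, 13.4]
opening: 0.525
grip_force: 43.7
```

```bash
python3 go.py .5055 -.2095 .125 .9; python3 seg.py d>/dev/null; python3 fit.py d; python3 -c "
from h import *
s=get_state();print(s['wrist_torque'],s['wrist_force'])"
```

```text
t 15.6 turn deg [ 0.06 -0.33  0.09] shift mm now-axes [-0.5  0.1  3. ] goal-axes [-0.5  0.1  3. ] F [-4.2  2.2 13.4] open 0.525 grip 43.7 pos [ 0.506  -0.2094  0.128 ]
tip in tool mm [120.8  -3.   -9.3] pitch roll yaw [-0.34  3.95  0.16] cost 28.886274509803922
tip [ 0.6267 -0.2042  0.138 ] sander [86.5 16.9] z 0.138
square [ 0.4767 -0.2065  0.138 ] sander [-63.5  17.2] z 0.138
[ 0.47761712  1.04808959 -0.00368194] [-4.81364064  1.75288913 14.22080517]
```

The fingertips are resting on the table, with the blank about 3 mm above it. I'll unload, move 2.5 mm toward the fence, tip the nose down 1.4° so the round end rests first, and release slowly.

Emit:
step_arm(
  steps=[
    [0,0,0,0,0,-1.5,-0.4],
    [0,0,0,0,-2.5,0,-0.4],
    [0,-0.7,0,0,0,0,-0.4],
    [0,-0.7,0,0,0,0,-0.4],
    [0,0,0,0,0,0,-0.4],
  ],
  squeeze=20,
)

```text
t: 16.2
tool_pos: [0.5057, -0.2068, 0.1281]
tool_rot: [0.0, 1.0, 0.009, -0.01]
wrist_force: [-3.4, 0.0, 5.4]
opening: 0.526
grip_force: 39.9
```

```bash
python3 go.py .5055 -.2065 .128 .9;  python3 -c "
from h import *
d=snap('top','tpe')
for v in (220,224,228): print(v,d['color'][v,378:392].tolist())"
```

```text
t 16.2 turn deg [0.03 1.19 0.11] shift mm now-axes [-0.2 -0.3  0.1] goal-axes [-0.2 -0.3  0.1] F [-3.4  0.   5.4] open 0.526 grip 39.9 pos [ 0.5057 -0.2068  0.1281]
220 [[84, 82, 80], [85, 82, 81], [82, 80, 78], [90, 89, 83], [113, 113, 103], [140, 142, 121], [171, 178, 140], [182, 190, 141], [182, 192, 138], [185, 194, 139], [182, 191, 134], [183, 192, 137], [184, 192, 137], [185, 193, 137]]
224 [[84, 83, 80], [84, 83, 80], [81, 80, 77], [84, 82, 77], [108, 110, 89], [157, 163, 118], [180, 188, 134], [183, 192, 138], [184, 192, 138], [186, 194, 139], [185, 194, 138], [183, 192, 136], [184, 192, 137], [184, 193, 137]]
228 [[78, 76, 73], [78, 77, 74], [76, 74, 72], [81, 77, 74], [104, 106, 81], [156, 161, 116], [178, 186, 133], [183, 192, 138], [185, 193, 138], [183, 192, 138], [186, 195, 140], [184, 193, 139], [184, 193, 139], [185, 195, 140]]
```

Emit:
step_arm(
  steps=[
    [0,0,0,0,0,0,0.08],
    [0,0,0,0,0,0,0.12],
    [0,0,0,0,0,0,0.18],
    [0,0,0,0,0,0,0.25],
    [0,0,0,0,0,0,0.35],
    [0,0,0,0,0,0,0.35],
  ],
)

```text
t: 16.85
tool_pos: [0.5057, -0.2068, 0.1279]
tool_rot: [0.0, 1.0, 0.009, -0.01]
wrist_force: [0.4, 0.1, 0.1]
opening: 0.678
grip_force: 0.0
```

```bash
python3 go.py .5055 -.2065 .128 .9
```

```text
t 16.85 turn deg [0.03 1.1  0.1 ] shift mm now-axes [-0.2 -0.3 -0.1] goal-axes [-0.2 -0.3 -0.1] F [0.4 0.1 0.1] open 0.678 grip 0.0 pos [ 0.5057 -0.2068  0.1279]
```

Emit:
step_arm(
  steps=[
    [0,1.1,0,0,0,-5,0.35],
    [0,0,0,0,0,-15,0.35],
    [0,0,0,0,0,-35,0.2],
    [0,0,0,0,10,-45,-1],
    [0,0,0,10,40,-20,-1],
    [0,0,0,10,45,0,-1],
    [0,0,0,0,45,0,-1],
    [0,0,0,0,30,0,-1],
  ],
)

```text
t: 17.65
tool_pos: [0.5279, -0.3803, 0.2486]
tool_rot: [0.001, 1.0, 0.007, 0.0]
wrist_force: [0.9, 0.2, -0.8]
opening: 0.001
grip_force: 0.0
```

```bash
python3 -c "
from h import *
d=snap('top','top9'); s=snap('side','side9')
a=d['color'][190:300,340:480,::-1]; b=s['color'][120:250,310:450,::-1]
cv2.imwrite('pics/c10.png',np.hstack([cv2.resize(a,(420,330),interpolation=2),cv2.resize(b,(355,330),interpolation=2)]))"; python3 go.py .523 -.377 .125 .9
```

```text
t 17.75 turn deg [ 0.19  0.02 -0.34] shift mm now-axes [ -3.6  -5.9 122.8] goal-axes [ -3.5  -5.6 122.8] F [-0.3  0.6  0.5] open -0.0 grip 0.0 pos [ 0.5266 -0.3825  0.2478]
```

View pics/c10.png

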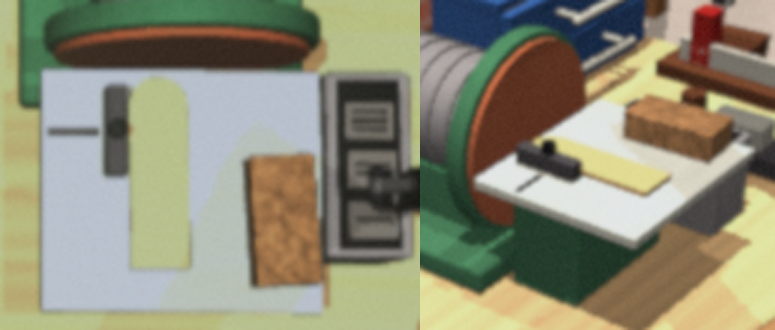

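The composite shows the blank flat on the table, parallel to and right at the fence (blank columns 130–190, fence right edge ~130). Its round tip at (157,76) is short of the disc, and the square end is at row 269. The fingers are over the one-rib key. I'll check the gap numerically and then press.

```bash
python3 -c "
from h import *
d=load('top9');c,n=np.cos(.0166),np.sin(.0166)
def S(U,V,z):
  w=back(d,340+(U+.5)/3-.5,190+(V+.5)/3-.5,z)[:2]-[.5405,-.2226]; return (np.array([c*w[0]+n*w[1],-n*w[0]+c*w[1]])*1e3).round(1)
for P in [(157,76,.136),(130,269,.136),(190,269,.136),(131,110,.136),(189,110,.136),(129,110,.15),(129,175,.15),(42,70,.13)]: print(P,S(*P))"
```

```text
(157, 76, 0.136) [88.9 19.5]
(130, 269, 0.136) [-62.2  41.2]
(190, 269, 0.136) [-61.7  -5.3]
(131, 110, 0.136) [61.8 39.9]
(189, 110, 0.136) [62.3 -5.4]
(129, 110, 0.15) [59.9 43.2]
(129, 175, 0.15) [ 9.4 43.4]
(42, 70, 0.13) [ 93.6 109.1]
```

Emit:
step_arm(
  steps=[
    [0,0,-0.3,-4,-6,30,-1],
    [0,0,0,0,0,35,-1],
    [0,0,0,0,0,30,-1],
    [0,0,0,0,0,15,-1],
    [0,0,0,0,0,0,-1],
    [0,0,0,0,0,0,-1],
  ],
)

```text
t: 18.35
tool_pos: [0.5254, -0.3706, 0.1392]
tool_rot: [0.001, 1.0, 0.011, 0.001]
wrist_force: [0.9, 1.0, 0.6]
opening: 0.003
grip_force: 0.0
```

```bash
python3 go.py .523 -.377 .104 .9
```

```text
t 18.35 turn deg [ 0.06 -0.08  0.42] shift mm now-axes [-2.6  6.3 35.2] goal-axes [-2.5  6.4 35.2] F [0.9 1.  0.6] open 0.003 grip 0.0 pos [ 0.5254 -0.3706  0.1392]
```

Emit:
step_arm(
  steps=[
    [0,0,0.4,-2.5,6,0,-1],
    [0,0,0,0,0,15,-1],
    [0,0,0,0,0,5,-1],
    [0,0,0,0,0,0,-1],
  ],
)

```text
t: 18.75
tool_pos: [0.5215, -0.3761, 0.1167]
tool_rot: [-0.0, 1.0, 0.008, -0.001]
wrist_force: [-0.4, 0.8, -0.4]
opening: 0.003
grip_force: 0.0
```

Emit:
step_arm(
  steps=[
    [0,0,0,0,0,3,-1],
    [0,0,0,0,0,3,-1],
    [0,0,0,0,0,2,-1],
    [0,0,0,0,0,2,-1],
    [0,0,0,0,0,0,-1],
  ],
)

```text
t: 19.25
tool_pos: [0.5225, -0.3766, 0.108]
tool_rot: [0.0, 1.0, 0.008, 0.0]
wrist_force: [-0.3, 0.1, 0.3]
opening: 0.0
grip_force: 0.0
```

```bash
python3 go.py .523 -.377 .104 .9
```

```text
t 19.25 turn deg [ 0.03 -0.01  0.01] shift mm now-axes [0.5 0.4 4. ] goal-axes [0.5 0.4 4. ] F [-0.3  0.1  0.3] open 0.0 grip 0.0 pos [ 0.5225 -0.3766  0.108 ]
```

Emit:
step_arm(
  steps=[
    [0,0,0,0,0,1.5,-1],
    [0,0,0,0,0,1.5,-1],
    [0,0,0,0,0,0,-1],
  ],
)

```text
t: 19.55
tool_pos: [0.5224, -0.3766, 0.1049]
tool_rot: [0.0, 1.0, 0.008, 0.0]
wrist_force: [0.3, 0.7, 1.2]
opening: 0.001
grip_force: 0.2
```

Emit:
step_arm(
  steps=[
    [0,0,0,0,0,1,-1],
    [0,0,0,0,0,0,-1],
  ],
)

```text
t: 19.75
tool_pos: [0.5224, -0.3766, 0.1041]
tool_rot: [0.0, 1.0, 0.008, 0.0]
wrist_force: [-1.4, 0.4, 3.2]
opening: -0.002
grip_force: 1.4
```

Emit:
step_arm(
  steps=[
    [0,0,0,0,0,1,-1],
    [0,0,0,0,0,0,-1],
  ],
)

```text
t: 19.95
tool_pos: [0.5224, -0.3766, 0.104]
tool_rot: [0.0, 1.0, 0.008, 0.0]
wrist_force: [-2.1, 2.0, 8.5]
opening: -0.001
grip_force: 4.6
```

Emit:
step_arm(
  steps=[
    [0,0,0,0,0,1.5,-1],
    [0,0,0,0,0,0,-1],
  ],
)

```text
t: 20.15
tool_pos: [0.5225, -0.3767, 0.1038]
tool_rot: [0.001, 1.0, 0.008, 0.0]
wrist_force: [-5.9, 4.9, 17.1]
opening: -0.002
grip_force: 9.2
```

Emit:
step_arm(
  steps=[
    [0,0,0,0,0,-10,-1],
    [0,0,0,0,0,-30,-1],
    [0,0,0,0,0,-45,-1],
    [0,0,0,0,20,-45,-1],
    [0,0,0,0,45,0,-1],
    [0,0,0,0,45,0,-1],
    [0,0,0,0,45,0,-1],
    [0,0,0,0,0,0,-1],
  ],
)

```text
t: 20.95
tool_pos: [0.5206, -0.5395, 0.2302]
tool_rot: [0.002, 1.0, 0.003, -0.001]
wrist_force: [-0.6, -0.4, -0.3]
opening: 0.004
grip_force: 0.0
```

```bash
python3 -c "
from h import *
b=snap('side','side10');d=snap('top','top10');e=load('top9');f=load('top0')
print('blank diff',abs(d['color'][210:285,375:405].astype(int)-e['color'][210:285,375:405]).mean())
for v in (231,247,264): print(v,f['color'][v-9:v+10,463].mean(1).round().astype(int).tolist(),d['color'][v-9:v+10,463].mean(1).round().astype(int).tolist())
D=load('side0')
for y,n in((-.02,'one'),(.02,'two'),(.06,'three')):
  for img,nm in((D,'before'),(b,'after')):
    for z in(.104,.112):
      u=proj(img,[.5405+y,-.2226-.138+0,z]);print(n,nm,z,u.round(1))"; python3 go.py .523 -.377 .104 .9
```

```text
blank diff 4.067111111111111
231 [37, 52, 84, 100, 84, 83, 91, 76, 67, 81, 78, 79, 97, 93, 71, 44, 36, 49, 83] [47, 67, 92, 91, 78, 85, 91, 80, 86, 86, 71, 89, 103, 86, 53, 40, 36, 50, 87]
247 [36, 49, 83, 105, 108, 102, 84, 86, 88, 74, 88, 104, 111, 102, 74, 46, 37, 38, 53] [36, 50, 87, 108, 111, 103, 87, 89, 92, 80, 92, 110, 115, 105, 79, 49, 40, 36, 52]
264 [38, 53, 86, 107, 111, 111, 104, 84, 78, 98, 109, 110, 113, 103, 78, 49, 42, 62, 109] [36, 52, 85, 109, 114, 114, 108, 87, 74, 95, 112, 114, 112, 101, 74, 43, 36, 54, 95]
one before 0.104 [421.4 175.5]
one before 0.112 [421.6 172.9]
one after 0.104 [421.4 175.5]
one after 0.112 [421.6 172.9]
two before 0.104 [408.9 171.3]
two before 0.112 [409.1 168.7]
two after 0.104 [408.9 171.3]
two after 0.112 [409.1 168.7]
three before 0.104 [396.7 167.2]
three before 0.112 [396.8 164.6]
three after 0.104 [396.7 167.2]
three after 0.112 [396.8 164.6]
t 21.05 turn deg [-0.02  0.07 -0.14] shift mm now-axes [   1.5 -155.7  126.5] goal-axes [   1.8 -155.8  126.5] F [ 0.2  1.3 -0.9] open -0.003 grip 0.0 pos [ 0.5237 -0.5328  0.2305]
```

```bash
python3 -c "
from h import *
m=[]
for t in('top9','top10'):
  c=load(t)['color'].astype(int); k=((c[...,0]-c[...,2]>15)&(c[...,1]>.85*c[...,0]))[208:285,380:410]; ys,xs=np.nonzero(k); print(t,k.sum(),ys.min(),ys.max(),xs.min(),xs.max(),xs.mean().round(2),ys.mean().round(2))
print(get_state()['qd'].round(3))
print(sign_off())"
```

```text
top9 1250 4 71 2 29 12.48 39.83
top10 1242 8 71 2 23 12.42 39.67
[-0.027 -0.025 -0.042  0.031 -0.012 -0.002 -0.003]
the job is handed in; nothing more can be done
None
```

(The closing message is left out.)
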